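# Snap a notebook into the stamping jig

### The job

Get the gingham notebook ready for stamping: flip the jig's rocker clamp open by pressing its tail past the centre, then push the notebook along its channel, flat, until its end is fully home and square against the stop. Then press the jaw past its centre so that it snaps down on the cover, and lean on the jaw with about 10 N (keep between 5 and 18 N) for a good second to bed the foot before letting go. Be gentle: never more than 15 N on the notebook or 25 N on the rocker, and leave the other things where they are.

Things in the scene. Friction and masses are not known exactly. Their poses are not given: they have to be found in the camera images.
- jig: Plywood stamping jig fixed on the table, long axis its own y (world left-right, slightly turned). Origin: table height, under the middle of the stop's face. Bed 138 mm wide (x), 8 mm thick, y -283 to +107 mm. Channel 116 mm wide (x +-58 mm) between rails whose tops are at z 20 mm (y -255 to 0), open at the -y end. Clamp cheeks: x +-30 mm, y +5 to +45 mm, top z 56 mm.
- stop_face (a point): Middle of the foot of the stop's face, on the bed (jig y = 0, z = 8 mm); jig axes. The stop is a cross bar 16 mm high that closes the +y end of the channel.
- notebook: Loose gingham spiral notebook lying flat in the channel, 160 mm long (own x, nearly along jig +y), 109 mm wide, 9 to 12 mm thick, 0.1 kg. Origin: centre of underside. Its +x end faces the stop; fully home its origin is at jig y = -80 mm; it starts 35 to 65 mm short. Push it at its -x end; more than 15 N dents it.
- rocker (a joint): Angle of the rocker about its hinge. 0 = level = centre; positive = jaw down, tail up. Stops: -0.30 open, +0.34 shut and empty; shut on the notebook it rests at about 0.22 to 0.27. A spring drives it away from the centre: 6 to 7 N on an arm starts it, less towards the centre, then it snaps over by itself. Damped: a fast push needs more force. Starts shut, in the notebook's way.
- hinge (a point): Hinge of the rocker clamp, a steel seesaw bar 132 mm long (y), 40 mm wide, 10 mm thick. This point: on the hinge axis (along jig x), turns with the bar, at jig y = +25 mm, z = 46 mm; y towards the tail, z up. Jaw arm over the channel to -y, with a rubber foot 55 mm from the hinge, 15 mm below it. On its end stops or on the notebook it is rigid: 1 mm further is 20 N or more. Over 25 N spoils it.
- jaw_top (a point): Point to press on the jaw's upper face, on a rubber thumb pad 34 x 26 mm, 52 mm from the hinge (almost above the foot).
- tail_top (a point): Point to press on the tail's upper face, on a rubber thumb pad 34 x 26 mm, 52 mm from the hinge.
- stamp: Bystander: hand stamp with turned handle, 24 x 36 mm, 66 mm high, standing on the jig's bed beside the clamp on its far side. Origin: centre of underside.
- eraser: Bystander: eraser 21 x 45 x 12 mm, on the jig's bed beside the clamp on its near side. Origin: centre of underside.
- washi_roll: Bystander: paper tape roll, 48 mm across, 15 mm high, left of the jig. Origin: centre of underside.
- ink_pad: Bystander: flat tin ink pad 65 x 96 x 14 mm, left of the jig. Origin: centre of underside.
- stapler: Bystander: desk stapler 36 x 135 x 49 mm, left of the jig. Origin: centre of underside.
- moss_book: Bystander: thick green book 190 x 165 x 28 mm, right of the jig. Origin: centre of underside.
- sage_pad: Bystander: thin pad 180 x 130 x 8 mm, lying on the green book. Origin: centre of underside.

How it is judged (in metres and radians):
On the way, in this order (a step that is already met when the one before it is completed fails the run):
1. the rocker has been flipped open (angle below -0.2) (value of joint rocker below -0.2 rad), for 0.2 s.
2. with the rocker open, the notebook is home: within 3.5 mm of the stop and square to 0.05 rad (value of joint rocker below -0.2 rad and y of notebook in the frame of jig above -0.0835 m and angle between the x axis of notebook and the y axis of jig, either way round below 0.05 rad), for 0.2 s.
3. the jaw has snapped down on the notebook and the fingers lean on it with 5 to 18 N for 0.6 s, the notebook still home (value of joint rocker above 0.15 rad and y of notebook in the frame of jig above -0.0835 m and angle between the x axis of notebook and the y axis of jig, either way round below 0.05 rad and contact force between the fingers and rocker between 5 and 18 N), for 0.6 s.
At the end, for the whole second after the job is handed in: The rocker is shut (angle above 0.15) with its foot clamping the notebook (more than 1 N), and the notebook is at rest within 3.5 mm of the stop and square to it within 0.05 rad (value of joint rocker above 0.15 rad and y of notebook in the frame of jig above -0.0835 m and angle between the x axis of notebook and the y axis of jig, either way round below 0.05 rad and contact force between rocker and notebook above 1 N and linear speed of notebook below 0.01 m/s); the robot touches nothing.
It fails at once if the fingers press the rocker with more than 25 N (contact force between the fingers and rocker above 25 N).
It fails at once if the fingers press the notebook with more than 15 N (contact force between the fingers and notebook above 15 N).
It fails at once if a bystander is moved by more than 20 mm (distance of any of stamp, eraser, washi_roll, ink_pad, stapler, moss_book, sage_pad from where it was at the start of the episode above 0.02 m).
It also fails if it takes over 64 s, if anything falls off the work surface, if the arm or the gripper's body presses on something with over 40 N, if the wrist force passes 120 N, or if a joint passes its speed limit or range.

### The arm

A 6-joint arm with a two-finger parallel gripper is mounted at the origin on a cart in front of the work surface, level with it; the furniture and walls round the work are solid. World frame = base frame: x ahead of the robot, y to its left, z up, the work surface at z = 0. Lengths are in m, angles in degrees, forces in N, time in s.
With the tool pointing down it reaches from about 0.25 to 0.725 m from the base axis. Payload 9.7 kg.
Tool frame: the origin (TCP) lies at the very end of the fingers, on their centre line; the grasp point (between the pads) lies grasp_offset behind it (grasp_offset is the distance from the TCP to the grasp point, in m); z points along the fingers, y is the line along which they close (so a half turn about z gives the same grasp; the last joint's range is limited). The gripper opens to 85 mm and grips with 20 to 120 N. Pads are 22 mm wide; open, the fingers measure 114 mm over their backs; the gripper's body (76 mm by 85 mm) begins 54 mm behind the grasp point. The pads swing forward as they close: fully open they stand 13 mm farther back than shut.
Start: joints at [-75.287, 4.979, 10.078, 95.1, 0, 90], TCP at [0.14, -0.532, 0.231] pointing down, gripper open.
Joint ranges: [-179.16, 179.16], [-48.56, 103.87], [-65.8, 70.77], [-126.05, 130.52], [-82.76, 87.17], [-180, 180]. Speed limits (degrees/s): [127.2, 127.2, 147.25, 180, 180, 180].

### API

Orientations are given as [roll, pitch, yaw] about the fixed x, y, z axes, in that order (R = Rz(yaw) Ry(pitch) Rx(roll)).
In Python, from workcell import get_obs, camera, calibration, job_done, recognise, cut_out, mark_of, grasp_offset gives the robot as it stands.
- The arm moves only by the tool servo_tool, never from a script. Its argument "moves" is a list of rows, each a list of 3 entries, a list of its own where there are three numbers: the turn, a rotation vector about the tool's x, y, z in degrees, then the shift along the tool's x, y, z in m, then the opening in per cent of the stroke, from 0 (shut) to 100 (fully open). In form: [[[ax, ay, az], [x, y, z], claw], ...]. A call has 1 to 12 rows; each row shifts and turns the commanded pose from where the row before left it, along the tool's axes as they then stand; what a row does not reach is not made up. A row lasts 1/10 s, in which the tool goes at most 50 mm and 8.59 degrees, less where a joint would pass 70% of its speed; a pose out of reach is approached as far as the arm can. A call is refused whole if a number of a shift passes 0.05 or a number of a turn 8.59, either way. A call with a gripper value outside its range is refused whole. The fingers move at their own pace and stop on an object; "force" is the grip in N (left out, the last holds). Time passes only in rows, so rows that do not move let the fingers close. It gives the time, the measured TCP pose, the force, the opening and the grip force at its end, in the units of the state.
- get_obs(): the state, without advancing time (a new reading comes with each control period).
- camera(name): name is "scene" or "top" or "wrist"; returns (picture, depth): 400x640x3 uint8, red, green, blue; 400x640 float32, m along the optical axis (not along the pixel's ray), 0 where there is no reading.
- calibration(name): a dict with "camera_matrix" (3x3 intrinsics, pixels), "R" (3x3) and "t" (3): a world point X has camera coordinates R X + t. Camera axes: x right, y down, z forward; pixel columns grow to the right and rows downward; lengths in m; the calibration is good to about 2 mm. A picture is of the moment at which its call begins: read the wrist's pose just before it. calibration takes no time and is no camera call; for the wrist camera it gives the pose at the moment of the call.
- job_done(): hands the job in; it is judged then, once.
Trained networks look in the newest picture that a camera, given by its name, has taken for a name from the list of things; names that differ only in an ending like _2 or _b are one class to them, and where a whole thing is asked for, a point or a joint stands for the part that bears it (a point fixed in the world has none). Each returns a list of dicts, best first, with "score" (0 to 1); they miss things now and then, are a little off and sometimes report something else, mostly with a low value. They report only what shows in the picture. A call takes as long as a camera call.
- recognise(name, camera): "xyz" ([x, y, z] in m, in the coordinates of the camera as it stood for that picture, good to about 4 mm: the middle of the surface that is visible of it).
- cut_out(name, camera): "mask" (400x640 bool, what is visible of it).
- mark_of(name, camera): "xyz" ([x, y, z] in m, in the coordinates of the camera as it stood for that picture, good to about 4 mm: a listed point, or the origin of a listed thing).
The state is a dict: "time": time; "q": joint angles; "qd": joint speeds; "joint_efforts": joint torques, N m; "ee_pos": TCP position; "tcp_rot": TCP orientation; "wrist_force": force on the tool from outside, world axes, zero at the start; "torque": the same for the moment, N m; "opening": finger opening in m; "grasp_force": force on a finger pad.
Only numpy, scipy, OpenCV 4.12 (cv2) and the standard library are available. Lean on these libraries where they do the work, as an engineer would, in place of code of your own. Each camera call takes 0.05 s, during which the arm holds its last target. There are 200 camera calls.

## Working session

There is one attempt and no reset: what is moved stays moved. The work goes in short steps, Python scripts to look and compute and a tool call to move; the robot and the scene stay as the last step left them, time stands still between calls to the robot, and variables do not carry over. Pictures are saved under pics/ and viewed, at most 10 in all, crops included, and the job is handed in when it is done.

Besides the shell and the picture viewer there is one more tool, called after "Emit:" as a command line: name --argument value ..., lists and objects as JSON in quotes. servo_tool: Moves the arm, as the interface text tells. Its arguments: {"type":"object","properties":{"moves":{"type":"array"},"force":{"type":"number"}},"required":["moves"]}

```bash
mkdir -p pics; cat > h.py <<'E'
import numpy as np, cv2
from workcell import *
def w(cam,p):
    c=calibration(cam); return np.array(c["R"]).T@(np.array(p)-np.array(c["t"]))
def cloud(cam,d,m):
    c=calibration(cam);K=np.array(c["camera_matrix"]);v,u=np.nonzero(m&(d>0));z=d[v,u]
    P=np.stack([(u-K[0,2])/K[0,0]*z,(v-K[1,2])/K[1,1]*z,z],1)
    return (P-np.array(c["t"]))@np.array(c["R"])
E
python3 - <<'E'
from h import *
print(get_obs()); print(grasp_offset)
for c in("top","scene"):
    im,d=camera(c); cv2.imwrite(f"pics/{c}0.png",im[:,:,::-1])
    for n in["jig","stop_face","notebook","hinge","jaw_top","tail_top","stamp","eraser","washi_roll","ink_pad","stapler","moss_book"]:
        r=mark_of(n,c); print(c,n,[(np.round(w(c,a["xyz"]),4),round(a["score"],2)) for a in r[:2]])
E
```

```text
{'time': 0.0, 'q': array([-7.52859878e+01,  5.01053081e+00,  1.00351431e+01,  9.51014631e+01,
        2.22541068e-03,  9.00009764e+01]), 'qd': array([ 0.1107581 , -0.06234264,  0.09144159,  0.06781134, -0.00208193,
       -0.0640359 ]), 'joint_efforts': array([ 1.64345864e-03, -5.20386279e+01,  4.64802110e+01,  1.65098748e-02,
        1.05043343e-04,  5.84323288e-06]), 'ee_pos': array([ 0.13964667, -0.53172798,  0.23059472]), 'tcp_rot': array([-1.79923149e+02, -2.22409904e-03,  1.47130328e+01]), 'wrist_force': array([ 0.12725159, -0.1807522 , -0.29861597]), 'torque': array([ 0.03782594,  0.02090702, -0.03058152]), 'grasp_force': 0.0, 'opening': 0.08515699689235935}
0.0187
top jig [(array([ 0.5222, -0.0007,  0.0018]), 0.71)]
top stop_face []
top notebook [(array([ 0.5263, -0.1465,  0.0068]), 0.63)]
top hinge [(array([0.5223, 0.0215, 0.0493]), 0.64)]
top jaw_top [(array([ 0.5209, -0.0292,  0.0378]), 0.85)]
top tail_top [(array([0.5204, 0.0708, 0.0712]), 0.73)]
top stamp [(array([ 0.5699, -0.4418,  0.0274]), 0.65), (array([0.5768, 0.0396, 0.0044]), 0.46)]
top eraser [(array([ 0.5872,  0
[... 628 characters left out ...]
5199, 0.0169, 0.0495]), 0.7)]
scene jaw_top [(array([ 0.5209, -0.033 ,  0.0358]), 0.65), (array([0.4935, 0.2941, 0.0044]), 0.31)]
scene tail_top [(array([0.5205, 0.0698, 0.0729]), 0.69), (array([ 0.5616, -0.4424,  0.0276]), 0.22)]
scene stamp [(array([0.576 , 0.0357, 0.0139]), 0.58)]
scene eraser [(array([0.4695, 0.0396, 0.0063]), 0.69)]
scene washi_roll [(array([0.4894, 0.2944, 0.0044]), 0.47)]
scene ink_pad [(array([ 0.5843,  0.3103, -0.0009]), 0.96), (array([0.521 , 0.021 , 0.0479]), 0.46)]
scene stapler [(array([0.5223, 0.4304, 0.0023]), 0.83), (array([ 0.5222, -0.0294,  0.0389]), 0.21)]
scene moss_book [(array([ 0.5591, -0.4499,  0.0049]), 0.56), (array([0.5238, 0.0686, 0.0731]), 0.17)]
```

View pics/top0.png

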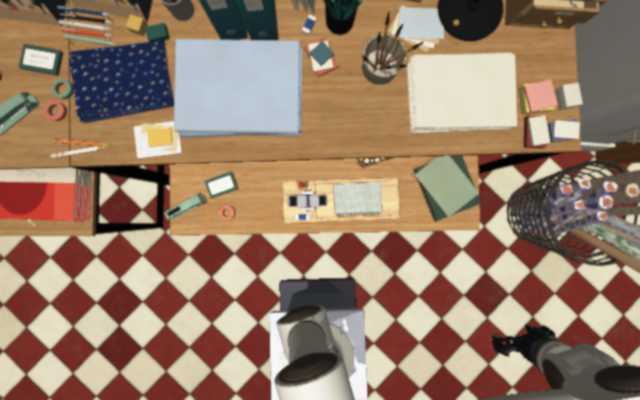

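```bash
python3 - <<'E'
from h import *
for c in("top","scene"):
    im,d=camera(c)
    for n in("notebook","jig"):
        r=cut_out(n,c)
        if not r: continue
        m=r[0]["mask"]; P=cloud(c,d,m)
        print(c,n,r[0]["score"],len(P),np.percentile(P,[1,50,99],axis=0).round(4).tolist())
        if n=="notebook":P=P[abs(P[:,2]-np.median(P[:,2]))<.006]
        else: P=P[(P[:,2]>.001)&(P[:,2]<.03)]
        print(cv2.minAreaRect((P[:,:2]*1000).astype(np.float32)))
    # rail-height pixels
    P=cloud(c,d,np.ones(d.shape,bool))
    Q=P[(P[:,0]>.43)&(P[:,0]<.62)&(P[:,1]>-.27)&(P[:,1]<-.02)&(P[:,2]>.016)&(P[:,2]<.025)]
    for lo,hi in((.43,.48),(.56,.62)):
        q=Q[(Q[:,0]>lo)&(Q[:,0]<hi)]
        if len(q)>20: f=np.polyfit(q[:,1],q[:,0],1); print(c,"rail",len(q),f,np.percentile(q,[1,99],axis=0).round(4).tolist())
E
```

```text
top notebook 0.6 1518 [[0.4721, -0.2254, 0.008], [0.5241, -0.1474, 0.0168], [0.577, -0.0681, 0.0222]]
((524.5955200195312, -146.18185424804688), (161.50543212890625, 107.70172119140625), 89.4830093383789)
top jig 0.79 2906 [[0.4557, -0.2843, 0.0017], [0.5215, -0.0353, 0.0102], [0.591, 0.0981, 0.0722]]
((523.9420166015625, -92.30181884765625), (139.19264221191406, 389.8782043457031), 0.4446915090084076)
top rail 278 [-0.00867784  0.46312064] [[0.4542, -0.2551, 0.0161], [0.4796, -0.0228, 0.0243]]
top rail 361 [0.00190125 0.57952082] [[0.5604, -0.2528, 0.016], [0.5926, -0.0264, 0.0245]]
scene notebook 0.96 1047 [[0.4691, -0.2259, 0.0086], [0.5183, -0.1395, 0.0183], [0.5754, -0.0669, 0.0226]]
((519.8651733398438, -147.79867553710938), (116.86186218261719, 165.6216278076172), 1.081793189048767)
scene jig 0.76 2456 [[0.4513, -0.2811, 0.0018], [0.5047, -0.0146, 0.0112], [0.5893, 0.1019, 0.0729]]
((530.2040405273438, -91.23442077636719), (161.6455535888672, 392.7984619140625), 0.632785975933075)
scene rail 288 [-0.01211797  0.45998121] [[0.4507, -0.2542, 0.0162], [0.4793, -0.0225, 0.0243]]
scene rail 318 [0.00585755 0.57789995] [[0.5603, -0.2529, 0.0161], [0.5917, -0.0273, 0.0245]]
```

Top view: the jig is at about (283–398, 180–222), the rocker at (290–327, 200) with the stamp and eraser beside it, and the notebook at (333–382, 198). The networks agree with this. The jig origin is at about (0.523, -0.004) with yaw about 0.45°.

Emit:
servo_tool --moves '[[[0,0,-8.4],[0,0,0],0],[[0,0,-8.4],[0,0,0],0],[[0,0,-8.4],[0,0,0],0],[[0,0,-8.4],[0,0,0],0],[[0,0,-8.4],[0,0,0],0],[[0,0,-8.4],[0,0,0],0],[[0,0,-8.4],[0,0,0],0],[[0,0,-8.4],[0,0,0],0],[[0,0,-8.4],[0,0,0],0]]' --force 30

```text
time: 2.5
ee_pos: [0.1397, -0.532, 0.2313]
tcp_rot: [-180.0, 0.0, 90.7]
wrist_force: [-0.2, 0.2, -0.1]
opening: -0.0003
grasp_force: 0.0
```

Emit:
servo_tool --moves '[[[0,0,0],[0.04,0.025,0],0],[[0,0,0],[0.04,0.025,0],0],[[0,0,0],[0.04,0.025,0],0],[[0,0,0],[0.04,0.025,0],0],[[0,0,0],[0.04,0.025,0],0],[[0,0,0],[0.04,0.025,0],0],[[0,0,0],[0.04,0.025,0],0],[[0,0,0],[0.04,0.025,0],0],[[0,0,0],[0.04,0.025,0],0],[[0,0,0],[0.04,0.025,0],0],[[0,0,0],[0.04,0.025,0],0],[[0,0,0],[0.04,0.025,0],0]]'

```text
time: 3.7
ee_pos: [0.4377, -0.0484, 0.2316]
tcp_rot: [179.9, 0.0, 90.3]
wrist_force: [0.9, -1.1, 0.7]
opening: -0.0004
grasp_force: 0.0
```

Emit:
servo_tool --moves '[[[0,0,0],[0.03,0.04,0],0],[[0,0,0],[0.035,0.043,0],0],[[0,0,0],[0,0,0],0],[[0,0,0],[0,0,0],0]]'

```text
time: 4.1
ee_pos: [0.5157, 0.0124, 0.2304]
tcp_rot: [-179.9, 0.0, 90.4]
wrist_force: [-0.3, 0.3, -0.6]
opening: 0.0004
grasp_force: 0.0
```

```bash
python3 - <<'E'
from h import *
print(get_obs()["ee_pos"],get_obs()["tcp_rot"])
im,d=camera("wrist"); cv2.imwrite("pics/w1.png",im[:,:,::-1])
for n in["jig","stop_face","notebook","hinge","jaw_top","tail_top","stamp","eraser"]:
    r=mark_of(n,"wrist"); print(n,[(np.round(w("wrist",a["xyz"]),4),round(a["score"],2)) for a in r[:2]])
r=cut_out("hinge","wrist")
if r:
    P=cloud("wrist",d,r[0]["mask"]); print(np.percentile(P,[1,50,99],axis=0).round(4).tolist())
    for y in np.arange(-.05,.1,.01):
        q=P[abs(P[:,1]-y)<.004]
        if len(q): print(round(y,3),np.median(q[:,2]).round(4),np.percentile(q[:,0],[2,98]).round(4))
E
```

```text
[0.5157033  0.01244707 0.23035424] [-1.79878479e+02  8.85770235e-03  9.04215867e+01]
jig [(array([ 0.5243, -0.0047,  0.0057]), 0.92), (array([0.5229, 0.0175, 0.0507]), 0.48)]
stop_face []
notebook []
hinge [(array([0.5213, 0.0171, 0.0501]), 0.77)]
jaw_top [(array([ 0.5264, -0.0309,  0.0378]), 0.81)]
tail_top [(array([0.5234, 0.0656, 0.0664]), 0.9)]
stamp [(array([0.5716, 0.0378, 0.0107]), 0.73)]
eraser [(array([0.4725, 0.0385, 0.0086]), 0.78)]
[[0.5043, -0.0409, 0.0335], [0.524, 0.0294, 0.0575], [0.5437, 0.0796, 0.0755]]
-0.04 0.0347 [0.5056 0.5423]
-0.03 0.0378 [0.5047 0.5434]
-0.02 0.0409 [0.5048 0.5431]
-0.01 0.0435 [0.505  0.5435]
0.0 0.047 [0.5052 0.5426]
0.01 0.0506 [0.5044 0.5434]
0.02 0.0558 [0.5037 0.5449]
0.03 0.0577 [0.5048 0.543 ]
0.04 0.0613 [0.505  0.5426]
0.05 0.0649 [0.5042 0.5431]
0.06 0.0698 [0.5049 0.5427]
0.07 0.0733 [0.5046 0.5427]
0.08 0.0732 [0.5048 0.542 ]
```

Emit:
servo_tool --moves '[[[0,0,0],[0.028,0.004,0.02],0],[[0,0,0],[0.027,0.004,0.03],0],[[0,0,0],[0,0,0.04],0],[[0,0,0],[0,0,0.04],0],[[0,0,0],[0,0,0.012],0],[[0,0,0],[0,0,0],0],[[0,0,0],[0,0,0],0]]'

```text
time: 5.3
ee_pos: [0.524, 0.0666, 0.0912]
tcp_rot: [179.9, -0.0, 90.3]
wrist_force: [0.4, -0.8, 0.4]
opening: 0.0002
grasp_force: 0.0
```

Emit:
servo_tool --moves '[[[0,0,0],[0,0,0.004],0],[[0,0,0],[0,0,0.004],0],[[0,0,0],[0,0,0.003],0],[[0,0,0],[0,0,0.001],0],[[0,0,0],[0,0,0.001],0],[[0,0,0],[0,0,0.001],0],[[0,0,0],[0,0,0.001],0],[[0,0,0],[0,0,0.001],0]]'

```text
time: 6.1
ee_pos: [0.5232, 0.0667, 0.0732]
tcp_rot: [180.0, -0.0, 90.3]
wrist_force: [-0.2, 1.0, 2.4]
opening: -0.0001
grasp_force: 1.0
```

Emit:
servo_tool --moves '[[[0,0,0],[0,0,0.001],0],[[0,0,0],[0,0,0.001],0],[[0,0,0],[0,0,0.001],0]]'

```text
time: 6.4
ee_pos: [0.5235, 0.0671, 0.0712]
tcp_rot: [179.9, -0.1, 90.3]
wrist_force: [-1.9, 2.0, 6.2]
opening: -0.0003
grasp_force: 3.0
```

Emit:
servo_tool --moves '[[[0,0,0],[0,0,0.001],0],[[0,0,0],[0,0,0.001],0],[[0,0,0],[0,0,0.001],0]]'

```text
time: 6.7
ee_pos: [0.5238, 0.0672, 0.0683]
tcp_rot: [179.9, -0.1, 90.3]
wrist_force: [-0.9, 2.1, 6.1]
opening: -0.0003
grasp_force: 2.8
```

Emit:
servo_tool --moves '[[[0,0,0],[0,0,0.001],0],[[0,0,0],[0,0,0.0012],0],[[0,0,0],[0,0,0.0012],0],[[0,0,0],[0,0,0.0012],0],[[0,0,0],[0,0,0.0012],0],[[0,0,0],[0,0,0.0012],0],[[0,0,0],[0,0,0.0012],0],[[0,0,0],[0,0,0.0012],0],[[0,0,0],[0,0,0.0012],0]]'

```text
time: 7.6
ee_pos: [0.5231, 0.0666, 0.0564]
tcp_rot: [-180.0, 0.0, 90.3]
wrist_force: [0.4, 1.2, 3.5]
opening: -0.0001
grasp_force: 1.1
```

Emit:
servo_tool --moves '[[[0,0,0],[0,0,0.0012],0],[[0,0,0],[0,0,0.0012],0],[[0,0,0],[0,0,0.0012],0],[[0,0,0],[0,0,0.0012],0],[[0,0,0],[0,0,0.001],0]]'

```text
time: 8.1
ee_pos: [0.5229, 0.0665, 0.0505]
tcp_rot: [-180.0, 0.0, 90.3]
wrist_force: [0.8, -0.5, -0.4]
opening: 0.0001
grasp_force: 0.0
```

Emit:
servo_tool --moves '[[[0,0,0],[0,0,-0.03],0],[[0,0,0],[0,0,-0.04],0],[[0,0,0],[-0.02,0,-0.04],0],[[0,0,0],[-0.04,0,-0.02],0],[[0,0,0],[-0.05,0,0],0],[[0,0,0],[-0.05,0,0],0],[[0,0,0],[-0.05,0,0],0],[[0,0,0],[-0.05,0,0],0],[[0,0,0],[-0.05,0,0],0],[[0,0,0],[0,0,0],0],[[0,0,0],[0,0,0],0]]'

```text
time: 9.2
ee_pos: [0.5244, -0.2444, 0.1802]
tcp_rot: [-179.9, -0.0, 90.2]
wrist_force: [-0.5, 0.1, -0.3]
opening: 0.0003
grasp_force: 0.0
```

```bash
python3 - <<'E'
from h import *
print(get_obs()["ee_pos"])
im,d=camera("wrist"); cv2.imwrite("pics/w2.png",im[:,:,::-1])
r=cut_out("notebook","wrist")
P=cloud("wrist",d,r[0]["mask"]); print(r[0]["score"],np.percentile(P,[1,50,99],axis=0).round(4).tolist())
P=P[P[:,2]>.014]; print(cv2.minAreaRect((P[:,:2]*1000).astype(np.float32)))
im,d=camera("scene")
r=cut_out("hinge","scene")
P=cloud("scene",d,r[0]["mask"])
for y in np.arange(-.05,.1,.02):
    q=P[abs(P[:,1]-y)<.004]
    if len(q): print(round(y,3),np.median(q[:,2]).round(4))
E
```

```text
[ 0.52438038 -0.24438855  0.18024897]
0.76 [[0.4744, -0.2255, 0.0123], [0.5272, -0.1576, 0.0175], [0.5795, -0.1021, 0.0193]]
((526.2490234375, -163.97988891601562), (108.94894409179688, 127.02944946289062), 0.8889831304550171)
-0.05 0.0113
-0.03 0.0692
-0.01 0.0626
0.01 0.0572
0.03 0.0507
0.05 0.0444
0.07 0.0385
```

View pics/w2.png

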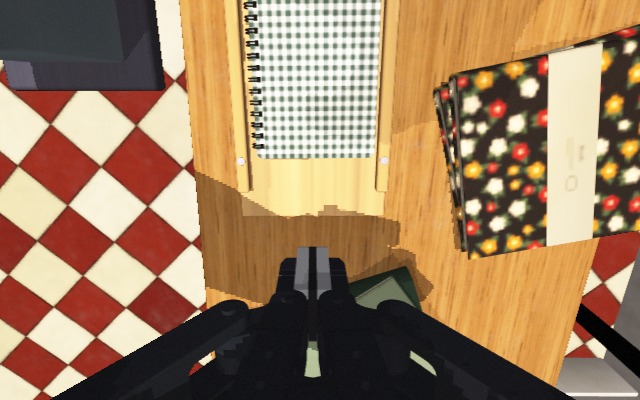

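The wrist view shows the notebook's near end at row 157, between rails at columns 240 and 383, spiral to the left. The rocker measures about -0.3 rad, so it is open.

Emit:
servo_tool --moves '[[[0,0,0],[-0.003,0.002,0.04],0],[[0,0,0],[0,0,0.04],0],[[0,0,0],[0,0,0.04],0],[[0,0,0],[0,0,0.03],0],[[0,0,0],[0,0,0.008],0],[[0,0,0],[0,0,0.004],0],[[0,0,0],[0,0,0.002],0],[[0,0,0],[0,0,0.001],0],[[0,0,0],[0,0,0],0],[[0,0,0],[0,0,0],0]]'

```text
time: 10.4
ee_pos: [0.5274, -0.2465, 0.0169]
tcp_rot: [179.9, 0.0, 90.3]
wrist_force: [-0.2, -0.3, 1.1]
opening: -0.0001
grasp_force: 0.0
```

Emit:
servo_tool --moves '[[[0,0,0],[0,0,0.001],0],[[0,0,0],[0,0,0.001],0],[[0,0,0],[0,0,0.001],0],[[0,0,0],[0,0,0.001],0],[[0,0,0],[0,0,0.001],0],[[0,0,0],[0,0,0],0]]'

```text
time: 11.0
ee_pos: [0.5268, -0.2462, 0.0107]
tcp_rot: [-180.0, -0.0, 90.3]
wrist_force: [-0.0, 0.7, -0.4]
opening: -0.0004
grasp_force: 0.0
```

Emit:
servo_tool --moves '[[[0,0,0],[0.002,0,0],0],[[0,0,0],[0.002,0,0],0],[[0,0,0],[0.002,0,0],0],[[0,0,0],[0.002,0,0],0],[[0,0,0],[0.002,0,0],0],[[0,0,0],[0.002,0,0],0],[[0,0,0],[0.002,0,0],0],[[0,0,0],[0.002,0,0],0]]'

```text
time: 11.8
ee_pos: [0.5269, -0.2302, 0.0109]
tcp_rot: [180.0, 0.0, 90.3]
wrist_force: [-0.4, -0.2, 0.3]
opening: 0.0005
grasp_force: 0.3
```

Emit:
servo_tool --moves '[[[0,0,0],[0.002,0,0],0],[[0,0,0],[0.0025,0,0],0],[[0,0,0],[0.0025,0,0],0],[[0,0,0],[0.0025,0,0],0],[[0,0,0],[0.0025,0,0],0],[[0,0,0],[0.0025,0,0],0],[[0,0,0],[0.0025,0,0],0],[[0,0,0],[0.0025,0,0],0],[[0,0,0],[0.0025,0,0],0]]'

```text
time: 12.7
ee_pos: [0.5267, -0.2081, 0.0109]
tcp_rot: [180.0, 0.0, 90.3]
wrist_force: [0.3, -0.6, 0.0]
opening: 0.0
grasp_force: 0.4
```

Emit:
servo_tool --moves '[[[0,0,0],[0.0025,0,0],0],[[0,0,0],[0.0025,0,0],0],[[0,0,0],[0.0025,0,0],0],[[0,0,0],[0.0025,0,0],0],[[0,0,0],[0.0025,0,0],0],[[0,0,0],[0.0025,0,0],0],[[0,0,0],[0.002,0,0],0],[[0,0,0],[0.002,0,0],0],[[0,0,0],[0.002,0,0],0],[[0,0,0],[0.001,0,0],0],[[0,0,0],[0.001,0,0],0]]'

```text
time: 13.8
ee_pos: [0.5266, -0.1852, 0.0109]
tcp_rot: [-180.0, 0.0, 90.3]
wrist_force: [-0.2, -0.1, 0.6]
opening: -0.0002
grasp_force: 0.4
```

Emit:
servo_tool --moves '[[[0,0,0],[0.001,0,0],0],[[0,0,0],[0.001,0,0],0],[[0,0,0],[0.001,0,0],0],[[0,0,0],[0,0,0],0]]'

```text
time: 14.2
ee_pos: [0.5265, -0.1821, 0.0108]
tcp_rot: [-180.0, -0.0, 90.3]
wrist_force: [-0.1, -0.2, 1.2]
opening: -0.0
grasp_force: 0.0
```

```bash
python3 - <<'E'
from h import *
for c in("scene","top"):
    im,d=camera(c)
    r=mark_of("notebook",c); print([(np.round(w(c,a["xyz"]),4),round(a["score"],2)) for a in r[:2]])
    r=cut_out("notebook",c)
    if r:
        P=cloud(c,d,r[0]["mask"]); print(np.percentile(P,[1,50,99],axis=0).round(4).tolist())
E
```

```text
[(array([ 0.5232, -0.0929,  0.0105]), 0.65), (array([0.5185, 0.0724, 0.0408]), 0.25)]
[[0.4699, -0.1694, 0.0096], [0.5092, -0.1009, 0.0182], [0.5754, -0.0133, 0.022]]
[(array([ 0.5268, -0.0886,  0.0056]), 0.94)]
[[0.4717, -0.1637, 0.0102], [0.527, -0.0916, 0.0169], [0.5779, -0.0136, 0.0236]]
```

Emit:
servo_tool --moves '[[[0,0,0],[0.001,0,0],0],[[0,0,0],[0.001,0,0],0],[[0,0,0],[0.001,0,0],0],[[0,0,0],[0.0005,0,0],0]]'

```text
time: 14.9
ee_pos: [0.5265, -0.1787, 0.0109]
tcp_rot: [-180.0, -0.0, 90.3]
wrist_force: [0.8, -1.1, 0.3]
opening: -0.0001
grasp_force: 0.2
```

Emit:
servo_tool --moves '[[[0,0,0],[0.0005,0,0],0],[[0,0,0],[0.0005,0,0],0],[[0,0,0],[0.0005,0,0],0]]'

```text
time: 15.2
ee_pos: [0.5266, -0.1773, 0.0109]
tcp_rot: [180.0, 0.0, 90.3]
wrist_force: [0.6, -0.1, -0.5]
opening: 0.0
grasp_force: 0.2
```

Emit:
servo_tool --moves '[[[0,0,0],[0.0005,0,0],0],[[0,0,0],[0.0005,0,0],0],[[0,0,0],[0.0005,0,0],0]]'

```text
time: 15.5
ee_pos: [0.5265, -0.1758, 0.0109]
tcp_rot: [-180.0, 0.0, 90.3]
wrist_force: [0.6, -2.3, -1.3]
opening: -0.0004
grasp_force: 1.2
```

Emit:
servo_tool --moves '[[[0,0,0],[0.0005,0,0],0],[[0,0,0],[0,0,0],0]]'

```text
time: 15.7
ee_pos: [0.5268, -0.1757, 0.0111]
tcp_rot: [180.0, 0.1, 90.3]
wrist_force: [0.3, -4.0, -0.4]
opening: -0.0
grasp_force: 2.0
```

Emit:
servo_tool --moves '[[[0,0,0],[0.0003,0,0],0],[[0,0,0],[0,0,0],0]]'

```text
time: 15.9
ee_pos: [0.5268, -0.1757, 0.0111]
tcp_rot: [180.0, 0.1, 90.3]
wrist_force: [1.2, -5.9, -0.3]
opening: 0.0004
grasp_force: 2.8
```

Emit:
servo_tool --moves '[[[0,0,0],[-0.002,0,0],0],[[0,0,0],[-0.01,0,0],0],[[0,0,0],[-0.005,0,-0.02],0],[[0,0,0],[0,0,-0.04],0],[[0,0,0],[0,0,-0.04],0],[[0,0,0],[0,0,-0.04],0],[[0,0,0],[0,0,0],0],[[0,0,0],[0,0,0],0]]'

```text
time: 16.7
ee_pos: [0.527, -0.1924, 0.1516]
tcp_rot: [179.9, 0.0, 90.3]
wrist_force: [0.5, 0.7, -0.7]
opening: -0.0003
grasp_force: 0.0
```

```bash
python3 - <<'E'
from h import *
print(get_obs()["ee_pos"])
for c in("wrist","scene"):
    im,d=camera(c)
    cv2.imwrite(f"pics/{c}3.png",im[:,:,::-1] if c=="wrist" else cv2.resize(im[100:300,170:490,::-1],None,fx=2.4,fy=2.4))
    for n in("notebook","jaw_top"):
        r=mark_of(n,c); print(c,n,[(np.round(w(c,a["xyz"]),4),round(a["score"],2)) for a in r[:2]])
    r=cut_out("notebook",c)
    if r:
        P=cloud(c,d,r[0]["mask"]); print(np.percentile(P,[1,50,99],axis=0).round(4).tolist())
        P=P[P[:,2]>.014]; print(cv2.minAreaRect((P[:,:2]*1000).astype(np.float32)))
    r=cut_out("jaw_top",c)
    if r:
        P=cloud(c,d,r[0]["mask"])
        for y in np.arange(-.05,.1,.01):
            q=P[abs(P[:,1]-y)<.003]
            if len(q): print(round(y,3),np.median(q[:,2]).round(4),end="; ")
E
```

```text
[ 0.52702382 -0.19241206  0.15156611]
wrist notebook [(array([ 0.5219, -0.0862,  0.0025]), 0.75)]
wrist jaw_top []
[[0.4729, -0.1636, 0.0125], [0.5257, -0.1052, 0.0149], [0.5778, -0.057, 0.0166]]
((524.8534545898438, -110.44132232666016), (108.00536346435547, 108.54705047607422), 0.45221248269081116)
scene notebook [(array([ 0.5239, -0.0836,  0.0081]), 0.65)]
scene jaw_top [(array([ 0.5218, -0.0275,  0.0731]), 0.62)]
[[0.469, -0.1612, 0.01], [0.5067, -0.0975, 0.0183], [0.5688, -0.0119, 0.0222]]
((517.7200317382812, -85.11833953857422), (101.46875, 158.53453063964844), 5.048921585083008)
-0.04 0.0709; -0.03 0.0688; -0.02 0.0675; -0.01 0.0628; 0.0 0.0601; 0.01 0.0563; 0.02 0.0564; 0.03 0.051; 0.04 0.0476; 0.05 0.0441; 0.06 0.0417; 0.07 0.0384; 0.08 0.0373;
```

View pics/wrist3.png

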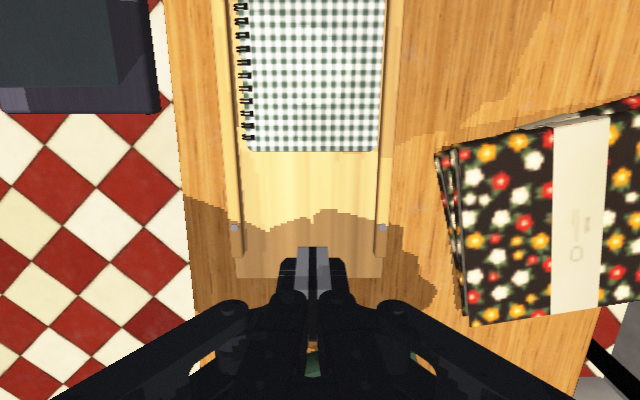

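View pics/scene3.png

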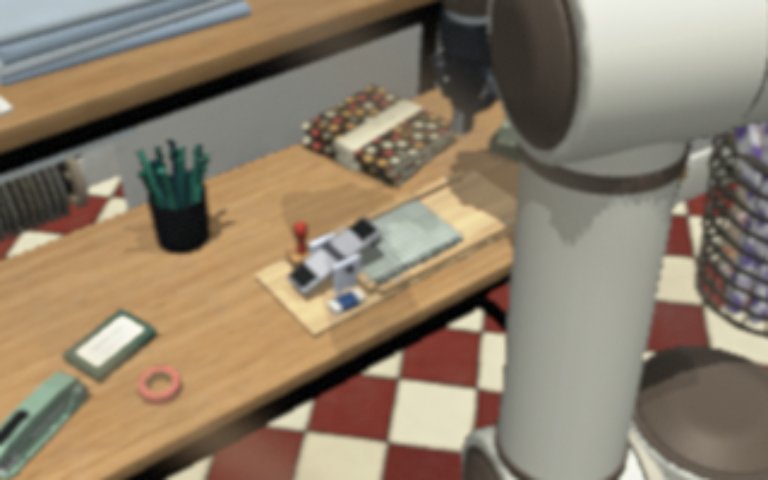

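The notebook lies square between the rails with its front end under the open jaw; the jaw's pad is at crop pixel (365,232). Next is the jaw.

Emit:
servo_tool --moves '[[[0,0,0],[0.03,-0.001,0],0],[[0,0,0],[0.04,-0.001,0],0],[[0,0,0],[0.04,-0.001,0],0],[[0,0,0],[0.03,0,0.01],0],[[0,0,0],[0.0215,0,0.02],0],[[0,0,0],[0,0,0.03],0],[[0,0,0],[0,0,0.01],0],[[0,0,0],[0,0,0],0],[[0,0,0],[0,0,0],0]]'

```text
time: 18.1
ee_pos: [0.5231, -0.0309, 0.0819]
tcp_rot: [180.0, 0.0, 90.3]
wrist_force: [0.3, -0.0, 0.6]
opening: 0.0002
grasp_force: 0.0
```

Emit:
servo_tool --moves '[[[0,0,0],[0,0,0.003],0],[[0,0,0],[0,0,0.003],0],[[0,0,0],[0,0,0.0015],0],[[0,0,0],[0,0,0.001],0],[[0,0,0],[0,0,0.001],0],[[0,0,0],[0,0,0.001],0]]'

```text
time: 18.7
ee_pos: [0.5229, -0.0308, 0.071]
tcp_rot: [180.0, 0.0, 90.3]
wrist_force: [-1.1, -2.9, 7.4]
opening: 0.0
grasp_force: 3.1
```

Emit:
servo_tool --moves '[[[0,0,0],[0,0,0.001],0],[[0,0,0],[0,0,0.001],0],[[0,0,0],[0,0,0.001],0],[[0,0,0],[0,0,0.001],0]]'

```text
time: 19.1
ee_pos: [0.5232, -0.031, 0.0672]
tcp_rot: [179.9, 0.1, 90.3]
wrist_force: [-0.2, -2.3, 5.2]
opening: -0.0001
grasp_force: 2.3
```

Emit:
servo_tool --moves '[[[0,0,0],[0,0,0.001],0],[[0,0,0],[0,0,0.001],0],[[0,0,0],[0,0,0.001],0],[[0,0,0],[0,0,0.001],0],[[0,0,0],[0,0,0.001],0]]'

```text
time: 19.6
ee_pos: [0.5229, -0.0305, 0.0614]
tcp_rot: [180.0, 0.0, 90.3]
wrist_force: [1.3, -2.6, 3.5]
opening: 0.0001
grasp_force: 1.6
```

Emit:
servo_tool --moves '[[[0,0,0],[0,0,0.001],0],[[0,0,0],[0,0,0.001],0],[[0,0,0],[0,0,0.001],0],[[0,0,0],[0,0,0.001],0],[[0,0,0],[0,0,0.001],0],[[0,0,0],[0,0,0.001],0],[[0,0,0],[0,0,0.001],0],[[0,0,0],[0,0,0.001],0],[[0,0,0],[0,0,0],0],[[0,0,0],[0,0,0],0]]'

```text
time: 20.6
ee_pos: [0.5226, -0.0304, 0.0532]
tcp_rot: [-180.0, -0.0, 90.3]
wrist_force: [-0.6, 0.8, 0.4]
opening: -0.0001
grasp_force: 0.0
```

```bash
python3 - <<'E'
from h import *
im,d=camera("scene")
r=cut_out("hinge","scene")
P=cloud("scene",d,r[0]["mask"])
for y in np.arange(-.05,.1,.01):
    q=P[abs(P[:,1]-y)<.004]
    if len(q): print(round(y,3),np.median(q[:,2]).round(4),end="; ")
E
```

```text
-0.04 0.0469; -0.03 0.0466; -0.02 0.0495; -0.01 0.0503; 0.0 0.0514; 0.01 0.0531; 0.02 0.0558; 0.03 0.054; 0.04 0.0547; 0.05 0.0551; 0.06 0.057; 0.07 0.0588; 0.08 0.0582; 0.09 0.0556;
```

Emit:
servo_tool --moves '[[[0,0,0],[0,0,0.001],0],[[0,0,0],[0,0,0.001],0],[[0,0,0],[0,0,0.001],0],[[0,0,0],[0,0,0],0],[[0,0,0],[0,0,0],0]]'

```text
time: 21.2
ee_pos: [0.5227, -0.0305, 0.0503]
tcp_rot: [-180.0, -0.0, 90.3]
wrist_force: [-0.2, 0.6, -0.9]
opening: 0.0003
grasp_force: 0.0
```

```bash
python3 - <<'E'
from h import *
im,d=camera("scene")
r=cut_out("hinge","scene")
P=cloud("scene",d,r[0]["mask"])
for y in np.arange(-.05,.1,.01):
    q=P[abs(P[:,1]-y)<.004]
    if len(q): print(round(y,3),np.median(q[:,2]).round(4),end="; ")
E
```

```text
-0.05 0.0172; -0.04 0.0341; -0.03 0.0413; -0.02 0.0446; -0.01 0.0455; 0.0 0.0484; 0.01 0.0514; 0.02 0.0549; 0.03 0.0556; 0.04 0.0577; 0.05 0.06; 0.06 0.0639; 0.07 0.0663; 0.08 0.0673;
```

Emit:
servo_tool --moves '[[[0,0,0],[0,0,0.001],0],[[0,0,0],[0,0,0.001],0],[[0,0,0],[0,0,0.001],0],[[0,0,0],[0,0,0.0005],0],[[0,0,0],[0,0,0.0005],0]]'

```text
time: 21.8
ee_pos: [0.5227, -0.0305, 0.0463]
tcp_rot: [-180.0, -0.0, 90.3]
wrist_force: [0.2, -1.1, -0.3]
opening: -0.0003
grasp_force: 0.0
```

Emit:
servo_tool --moves '[[[0,0,0],[0,0,0.0005],0],[[0,0,0],[0,0,0.0005],0],[[0,0,0],[0,0,0],0]]'

```text
time: 22.1
ee_pos: [0.5227, -0.0305, 0.0453]
tcp_rot: [-180.0, 0.0, 90.3]
wrist_force: [-0.5, -0.7, -0.8]
opening: 0.0001
grasp_force: 0.0
```

Emit:
servo_tool --moves '[[[0,0,0],[0,0,0.0004],0],[[0,0,0],[0,0,0],0]]'

```text
time: 22.3
ee_pos: [0.5227, -0.0305, 0.045]
tcp_rot: [-180.0, -0.0, 90.3]
wrist_force: [-0.3, -0.3, 0.0]
opening: 0.0001
grasp_force: 0.0
```

Emit:
servo_tool --moves '[[[0,0,0],[0,0,0.0004],0],[[0,0,0],[0,0,0.0004],0],[[0,0,0],[0,0,0],0]]'

```text
time: 22.6
ee_pos: [0.5227, -0.0305, 0.0441]
tcp_rot: [-180.0, -0.0, 90.3]
wrist_force: [0.6, 0.1, 0.4]
opening: 0.0002
grasp_force: 0.0
```

Emit:
servo_tool --moves '[[[0,0,0],[0,0,0.0004],0],[[0,0,0],[0,0,0],0]]'

```text
time: 22.8
ee_pos: [0.5227, -0.0305, 0.0437]
tcp_rot: [-180.0, 0.0, 90.3]
wrist_force: [0.6, 0.7, -0.2]
opening: -0.0004
grasp_force: 0.0
```

Emit:
servo_tool --moves '[[[0,0,0],[0,0,0.0003],0],[[0,0,0],[0,0,0],0]]'

```text
time: 23.0
ee_pos: [0.5227, -0.0305, 0.0436]
tcp_rot: [180.0, -0.0, 90.3]
wrist_force: [-0.8, 0.8, 1.8]
opening: 0.0002
grasp_force: 0.4
```

Emit:
servo_tool --moves '[[[0,0,0],[0,0,0.0003],0],[[0,0,0],[0,0,0],0]]'

```text
time: 23.2
ee_pos: [0.5228, -0.0305, 0.0434]
tcp_rot: [180.0, -0.0, 90.3]
wrist_force: [-1.5, 0.2, 2.4]
opening: 0.0001
grasp_force: 1.5
```

Emit:
servo_tool --moves '[[[0,0,0],[0,0,0.0003],0],[[0,0,0],[0,0,0],0]]'

```text
time: 23.4
ee_pos: [0.5228, -0.0305, 0.0433]
tcp_rot: [180.0, 0.0, 90.3]
wrist_force: [-2.5, 0.6, 5.3]
opening: -0.0002
grasp_force: 2.6
```

Emit:
servo_tool --moves '[[[0,0,0],[0,0,0.0003],0],[[0,0,0],[0,0,0.0002],0],[[0,0,0],[0,0,0],0]]'

```text
time: 23.7
ee_pos: [0.5229, -0.0305, 0.0432]
tcp_rot: [180.0, -0.0, 90.3]
wrist_force: [-3.5, -0.0, 7.8]
opening: 0.0002
grasp_force: 4.2
```

Emit:
servo_tool --moves '[[[0,0,0],[0,0,0.0001],0],[[0,0,0],[0,0,0],0],[[0,0,0],[0,0,0],0]]'

```text
time: 24.0
ee_pos: [0.5229, -0.0305, 0.0432]
tcp_rot: [180.0, 0.0, 90.3]
wrist_force: [-3.2, 0.3, 9.6]
opening: -0.0003
grasp_force: 4.5
```

Holding at about 10 N for over a second, then lifting off.

Emit:
servo_tool --moves '[[[0,0,0],[0,0,0.0001],0],[[0,0,0],[0,0,0],0],[[0,0,0],[0,0,0],0],[[0,0,0],[0,0,0],0],[[0,0,0],[0,0,0],0],[[0,0,0],[0,0,0],0],[[0,0,0],[0,0,0],0],[[0,0,0],[0,0,0],0],[[0,0,0],[0,0,0],0],[[0,0,0],[0,0,0],0],[[0,0,0],[0,0,0],0],[[0,0,0],[0,0,0],0]]'

```text
time: 25.2
ee_pos: [0.5229, -0.0305, 0.0432]
tcp_rot: [180.0, 0.0, 90.3]
wrist_force: [-4.1, 0.2, 9.9]
opening: 0.0003
grasp_force: 4.8
```

Emit:
servo_tool --moves '[[[0,0,0],[0,0,-0.001],0],[[0,0,0],[0,0,-0.002],0],[[0,0,0],[0,0,-0.01],0],[[0,0,0],[0,0,-0.03],0],[[0,0,0],[0,0,-0.04],0],[[0,0,0],[-0.03,0,-0.04],0],[[0,0,0],[-0.04,0,0],0],[[0,0,0],[0,0,0],0],[[0,0,0],[0,0,0],0]]'

```text
time: 26.1
ee_pos: [0.5231, -0.1011, 0.1655]
tcp_rot: [180.0, -0.0, 90.2]
wrist_force: [0.2, 0.4, 0.2]
opening: -0.0
grasp_force: 0.0
```

```bash
python3 - <<'E'
from h import *
for c in("scene","wrist"):
    im,d=camera(c)
    cv2.imwrite(f"pics/{c}4.png",im[:,:,::-1])
    r=mark_of("notebook",c); print(c,[(np.round(w(c,a["xyz"]),4),round(a["score"],2)) for a in r[:2]])
    r=cut_out("notebook",c)
    if r: print(np.percentile(cloud(c,d,r[0]["mask"]),[1,99],axis=0).round(4).tolist())
    r=cut_out("hinge",c)
    if r:
        P=cloud(c,d,r[0]["mask"])
        print([(round(y,3),np.median(P[abs(P[:,1]-y)<.004][:,2]).round(4)) for y in np.arange(-.04,.09,.02)])
E
```

```text
scene [(array([0.5214, 0.0689, 0.0661]), 0.25)]
[[0.4708, -0.1621, 0.0102], [0.578, -0.013, 0.0277]]
[(np.float64(-0.04), np.float64(0.0398)), (np.float64(-0.02), np.float64(0.0441)), (np.float64(0.0), np.float64(0.0482)), (np.float64(0.02), np.float64(0.0552)), (np.float64(0.04), np.float64(0.0569)), (np.float64(0.06), np.float64(0.0623)), (np.float64(0.08), np.float64(0.0685))]
wrist [(array([ 0.5253, -0.0854,  0.0039]), 0.58)]
[[0.4743, -0.1629, 0.0152], [0.5794, -0.0076, 0.0189]]
[(np.float64(-0.04), np.float64(0.0396)), (np.float64(-0.02), np.float64(0.0439)), (np.float64(0.0), np.float64(0.0477)), (np.float64(0.02), np.float64(0.0546)), (np.float64(0.04), np.float64(0.0085)), (np.float64(0.06), np.float64(nan)), (np.float64(0.08), np.float64(nan))]
  return _methods._mean(a, axis=axis, dtype=dtype,
  ret = ret.dtype.type(ret / rcount)
```

View pics/wrist4.png

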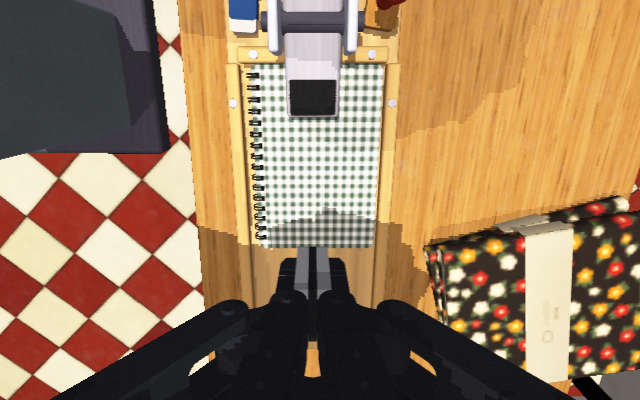

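The wrist view shows the notebook's far edge flush and square against the stop bar (row 64, columns 245–385). The jaw is down on the cover at (313,97).

```bash
python3 -c "from workcell import *; print(job_done())"
```

```text
the job is handed in; nothing more can be done
None
```

The job is handed in, verdict not shown: rocker flipped open, notebook pushed home and square to the stop, jaw snapped shut at about 0.25 rad and leaned on at about 10 N for over a second; highest force read was about 7.4 N while flipping the rocker, 10.7 N during the lean, 6 N on the notebook.

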